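# Park the setting weight, unclamp the board and hold it up level

## Robot

A 7-joint arm with a two-finger parallel gripper is mounted at the origin on a cart in front of the work surface, level with it; the furniture and walls round the work are solid. World frame = base frame: x ahead of the robot, y to its left, z up, the work surface at z = 0. Lengths are in mm, angles in rad, forces in N, time in s.
With the tool pointing down it reaches from about 400 to 850 mm from the base axis. Payload 6.9 kg.
Tool frame: the origin (TCP) lies between the finger pads, 19 mm behind the fingertips; this is the grasp point; z points along the fingers, y is the line along which they close (so a half turn about z gives the same grasp; the last joint's range is limited). The gripper opens to 85 mm and grips with 20 to 120 N. Pads are 22 mm wide; open, the fingers measure 114 mm over their backs; the gripper's body (76 mm by 85 mm) begins 54 mm behind the grasp point. The pads swing forward as they close: fully open they stand 13 mm farther back than shut.
Start: joints at [1.411, 0.507, -0.238, 1.5, 0.126, 1.149, -0.155], TCP at [164.146, -603.049, 249.975] pointing down, gripper open.
Joint ranges: [-3.08, 3.08], [-0.24, 2.05], [-1.43, 1.35], [0, 2.5], [-1.52, 4.66], [0.17, 1.96], [-2.89, 2.89]. Speed limits (rad/s): [2.39, 2.39, 3.14, 3.14, 3.14, 3.14, 3.14].

## Interface

Orientations are given as [roll, pitch, yaw] about the fixed x, y, z axes, in that order (R = Rz(yaw) Ry(pitch) Rx(roll)).
In Python, from plant import arm, eyes gives the robot as it stands.
- The arm moves only by the tool carry_out, never from a script. Its argument "targets" is a list of rows, each a list of 6 numbers: the shift along the tool's x, y, z as a fraction of full scale, then the turn, a rotation vector about the tool's x, y, z as a fraction of full scale. In form: [[tx, ty, tz, ax, ay, az], ...]. A call has 1 to 12 rows; each row shifts and turns the commanded pose from where the row before left it, along the tool's axes as they then stand; what a row does not reach is not made up. Full scale, the value 1, is 50 mm for a shift and 60 degrees for a turn. A row lasts 1/12 s, in which the tool goes at most 41.7 mm and 7.16 degrees, less where a joint would pass 70% of its speed; a pose out of reach is approached as far as the arm can. A call with a number of a shift or a turn outside -1 to 1 is refused whole. A call with a gripper value outside its range is refused whole. "gripper" is the finger opening in mm, from 0 to 85.4, set as the call begins (left out, the last holds). The fingers move at their own pace and stop on an object; the grip force is fixed at half the most. Time passes only in rows, so rows that do not move let the fingers close. It gives the time, the measured TCP pose, the force, the opening and the grip force at its end, in the units of the state.
- arm.sense(): the state, without advancing time (a new reading comes with each control period).
- eyes.snapshot(name): name is "scene" or "side" or "wrist"; returns a dict with "image" (480x640x3 uint8, red, green, blue), "fovy" (degrees; the focal length in pixels is half the picture's height over the tangent of half this angle, whatever the lens; pixels are square), "cx", "cy" (the principal point, pixels), "T" (4x4, takes a point from camera to world coordinates); the wrist camera has in their place "T_tool_cam" (4x4, takes a point from camera to tool coordinates, whose origin is the TCP and whose axes are the flange's). Camera axes: x right, y down, z forward; pixel columns grow to the right and rows downward; lengths in mm; the calibration is good to about 2 mm. A picture is of the moment at which its call begins: read the wrist's pose just before it. There is no depth.
- arm.sign_off(): hands the job in; it is judged then, once.
The state is a dict: "time_s": time; "joint_positions": joint angles; "qd": joint speeds; "tau": joint torques, N m; "tool_pos": TCP position; "ee_rot": TCP orientation; "contact_force": force on the tool from outside, world axes, zero at the start; "ft_torque": the same for the moment, N m; "finger_gap": finger opening in mm; "grip_force": force on a finger pad.
Only numpy, scipy, OpenCV 4.12 (cv2) and the standard library are available. Lean on these libraries where they do the work, as an engineer would, in place of code of your own. Each camera call takes 0.05 s, during which the arm holds its last target. There are 200 camera calls.

## Task

The adhesive under the heat sink has set: with the board still clamped in the black fixture, take the blue-banded steel weight off the heat sink, stand it upright on the floor of its own blue-marked nest and let go of it, and then swing both turn buttons all the way clear of the board. Last, take the board by its black bracket, lift it straight up out of the fixture and hold it level and still about 10 cm above its seat; the program finishes while the gripper is still holding it there. Leave the other weights and the loose tools and dish alone.

Things in the scene. Friction and masses are not known exactly. Their poses are not given: they have to be found in the camera images.
- assembly_fixture: fixed black board fixture, about 300 (x) x 450 (y) x 90 mm high. Origin under its middle on the bench; its own x points away from the robot (yaw small). Its left deck (at +y) is flat at 83.5 mm and carries the three nests. The board lies in a pocket about 6 mm deep in the middle.
- board_seat (a point): where the board's origin lies when the board is seated, 76 mm above the fixture's underside; fixture axes
- board_0: loose green circuit board 226 x 212 x 2 mm carrying a black bracket and a finned heat sink, about 0.4 kg in all. Origin at its underside near the middle, z up. Seated, its x points along the fixture's +y (to the left) and its y to the robot. The bracket has two upright plates, 2 mm thick and 60 mm long along board y, outer faces 56 mm apart across board x, tops 61 and 69 mm above the origin.
- bracket_grip (a point): midway between the bracket's plates, 60 mm above the board's origin, 12 mm from the plates' middle towards the board's centre (the centre of mass lies 4 mm further that way and 22 mm towards the heat sink); board axes. With the TCP here, pointing down and closing along board x (56 mm), the fingertips pass 7 mm above the heat sink, which stands 20 mm from one plate.
- heat_sink_top (a point): middle of the heat sink's top, 34 mm above the board's origin; the heat sink is 60 mm (board y) x 50 mm (board x). The blue weight stands on it at the start, up to 3 mm off the middle
- weight_blue: loose steel weight with a blue band, about 0.24 kg: foot 34 mm in diameter, 28 mm high; on it a 12 mm neck up to 38 mm and a grip knob 22 mm in diameter from 38 to 54 mm. Origin at the centre of the underside, z up. The nearer bracket plate is about 45 mm from its axis, across board x.
- nest_blue: fixed black block 62 x 62 x 16 mm on the fixture's left deck with blue tags, origin at the centre of its underside; in its top a round pocket, 38 mm in diameter, 11 mm deep, chamfered 2 mm, with a blue floor: the blue weight's nest. The only empty one of three blocks in a row along the fixture's x, 70 mm apart; which block stands where changes.
- nest_blue_floor (a point): centre of the floor of the blue nest's pocket, 5 mm above the block's underside
- weight_red: smaller weight with a red band, foot 28 mm in diameter, 50 mm high, stands in its own red nest; leave it there. Origin at the centre of the underside.
- weight_yellow: larger weight with a yellow band, foot 40 mm in diameter, 58 mm high, stands in its own yellow nest; leave it there. Origin at the centre of the underside.
- assembly_fixture_turn_button_0 (a joint): swing of the right turn button, rad: 0 its arm points to the robot over the board's edge, grows anticlockwise from above (the end swings to the right, -y), up to a stop at 1.54 along the board's edge; below about 1 it still covers the board. Stays where it is left (friction 0.03 N m).
- assembly_fixture_turn_button_1 (a joint): the same for the left turn button, which swings the same way
- button_0_pivot (a point): on the axis of the right turn button, level with the top of its arm. The arm is a flat bar 4.5 mm thick and 17 mm wide that reaches from 34 mm on one side of the axis (its end) to 9 mm on the other; on the axis a round head 15 mm in diameter rises 8 mm above the arm. The deck under the pivot is 6 mm below the arm's top, the board 11 mm.
- button_0_end (a point): top of the right button's arm near its end, 29 mm from the axis; turns with it
- button_1_pivot (a point): the same for the left turn button
- button_1_end (a point): the same for the left turn button
- screw_dish: loose round steel screw dish 73 x 73 x 23 mm on the bench right of the fixture; leave it. Origin at the centre of the underside.
- torque_driver: loose red and black screwdriver 182 mm long on the bench right of the fixture; leave it. Origin on the underside.
- tweezers: loose steel tweezers 122 mm long on the bench right of the fixture; leave them. Origin on the underside.

How it is judged (in metres and radians):
On the way, in this order (a step that is already met when the one before it is completed fails the run):
1. with the board still clamped, the blue weight stands upright on the floor of its own nest, let go of (horizontal distance between weight_blue and nest_blue_floor below 0.005 m and z of weight_blue in the frame of nest_blue below 0.008 m and angle between weight_blue's own z axis and vertical below 0.1 rad and contact force between the fingers and weight_blue below 0.05 N and value of joint each of assembly_fixture_turn_button_0, assembly_fixture_turn_button_1 below 0.8 rad), for 0.2 s.
2. both turn buttons are swung clear of the board, which still lies in its seat (value of joint each of assembly_fixture_turn_button_0, assembly_fixture_turn_button_1 above 1.1 rad and distance between board_0 and board_seat below 0.015 m), for 0.1 s.
At the end, for the whole second after the job is handed in: Gripper holds the board 70-150 mm above its seat (within 50 mm sideways), level to 0.1 rad, still (20 mm/s, 0.15 rad/s), touching neither fixture nor weight; blue weight upright (0.1 rad) in its own nest, within 5 mm of its centre and 3 mm of its floor; both turn buttons beyond 1.1 rad (z of board_0 in the frame of board_seat between 0.07 and 0.15 m and horizontal distance between board_0 and board_seat below 0.05 m and angle between each of board_0, weight_blue's own z axis and vertical below 0.1 rad and linear speed of board_0 below 0.02 m/s and angular speed of board_0 below 0.15 rad/s and contact force between the fingers and board_0 above 1 N and contact force between board_0 and assembly_fixture below 0.05 N and contact force between board_0 and weight_blue below 0.05 N and horizontal distance between weight_blue and nest_blue_floor below 0.005 m and z of weight_blue in the frame of nest_blue below 0.008 m and value of joint each of assembly_fixture_turn_button_0, assembly_fixture_turn_button_1 above 1.1 rad); the arm keeps its last pose, push and grip.
It fails at once if the red or yellow weight is moved more than 20 mm (distance of any of weight_red, weight_yellow from where it was at the start of the episode above 0.02 m).
It fails at once if the dish, the driver or the tweezers are moved more than 20 mm (distance of any of screw_dish, torque_driver, tweezers from where it was at the start of the episode above 0.02 m).
It fails at once if the blue weight is tipped by more than 0.6 rad (angle between weight_blue's own z axis and vertical above 0.6 rad).
It fails at once if the board is tipped by more than 0.35 rad (angle between board_0's own z axis and vertical above 0.35 rad).
It also fails if it takes over 72 s, if anything falls off the work surface, if the arm or the gripper's body presses on something with over 40 N, if the wrist force passes 120 N, or if a joint passes its speed limit or range.

## Working session

There is one attempt and no reset: what is moved stays moved. The work goes in short steps, Python scripts to look and compute and a tool call to move; the robot and the scene stay as the last step left them, time stands still between calls to the robot, and variables do not carry over. Pictures are saved under pics/ and viewed, at most 10 in all, crops included, and the job is handed in when it is done.

Besides the shell and the picture viewer there is one more tool, called after ">>>" as name([rows], argument=value, ...), one row to a line, values as JSON. carry_out: Moves the arm, as the interface text tells. Shift numbers are shares of 50 mm and turn numbers shares of 60 degrees, none past 1 either way. Its arguments: {"type":"object","properties":{"targets":{"type":"array"},"gripper":{"type":"number"}},"required":["targets"]}

```bash
mkdir -p pics; ls; cat > h.py <<'E'
import numpy as np, cv2
from plant import arm, eyes
from scipy.spatial.transform import Rotation as R
def snap(n):
    s=arm.sense(); d=eyes.snapshot(n)
    if n=="wrist":
        T=np.eye(4);T[:3,:3]=R.from_euler('xyz',s['ee_rot']).as_matrix();T[:3,3]=s['tool_pos']
        d['T']=T@np.array(d['T_tool_cam'])
    d['T']=np.array(d['T']); return d
def ray(d,u,v):
    f=240/np.tan(np.radians(d['fovy'])/2)
    r=d['T'][:3,:3]@np.array([(u-d['cx'])/f,(v-d['cy'])/f,1]); return d['T'][:3,3],r/np.linalg.norm(r)
def onz(d,u,v,z):
    o,r=ray(d,u,v); return o+r*(z-o[2])/r[2]
def proj(d,p):
    f=240/np.tan(np.radians(d['fovy'])/2)
    q=d['T'][:3,:3].T@(np.array(p)-d['T'][:3,3]); return q[0]/q[2]*f+d['cx'],q[1]/q[2]*f+d['cy']
def tri(*obs):
    A=np.zeros((3,3));b=np.zeros(3)
    for d,u,v in obs:
        o,r=ray(d,u,v);P=np.eye(3)-np.outer(r,r);A+=P;b+=P@o
    p=np.linalg.solve(A,b); return p,[np.linalg.norm((np.eye(3)-np.outer(ray(*o)[1],ray(*o)[1]))@(p-ray(*o)[0])) for o in obs]
def save(d,n): cv2.imwrite('pics/'+n,d['image'][:,:,::-1])
E
python3 - <<'E'
from h import *
import pickle
print(arm.sense())
D={n:snap(n) for n in("scene","side","wrist")}
for n in D: save(D[n],n+'0.png'); print(n,D[n]['fovy'],D[n]['T'].round(2).tolist())
pickle.dump(D,open('d0.pkl','wb'))
E
```

```text
pics
{'time_s': 0.0, 'joint_positions': array([ 1.41050211,  0.50833336, -0.23754177,  1.50115854,  0.12567838,
        1.1488889 , -0.15478835]), 'qd': array([-1.07533304e-03,  2.36216073e-06,  6.81832223e-04,  4.54567810e-04,
       -2.19960331e-04, -5.39539577e-05,  1.28693119e-03]), 'tau': array([ 3.36504299e-04, -6.20591855e+01, -2.18708865e+00, -2.49649125e+01,
        1.24985841e-02,  1.19796352e-02, -1.53676751e-05]), 'tool_pos': array([ 163.98697987, -602.60555323,  249.12413598]), 'ee_rot': array([-3.13979230e+00,  7.37745561e-06,  2.65832091e-01]), 'contact_force': array([-0.69899556,  0.22117162,  0.19543567]), 'ft_torque': array([ 0.04469746, -0.01005689,  0.01150132]), 'grip_force': 0.0, 'finger_gap': 85.22621735835385}
scene 50.052862717281485 [[-0.74, -0.4, 0.53, -144.27], [-0.67, 0.45, -0.59, 700.71], [-0.0, -0.8, -0.61, 842.81], [0.0, 0.0, 0.0, 1.0]]
side 47.85020543196973 [[1.0, 0.02, -0.04, 540.17], [0.04, -0.43, 0.9, -1050.29], [0.0, -0.9, -0.43, 576.61], [0.0, 0.0, 0.0, 1.0]]
wrist 66.49497012471751 [[0.26, -0.92, -0.29, 236.51], [-0.96, -0.25, -0.08, -581.68], [-0.0, 0.3, -0.96, 374.27], [0.0, 0.0, 0.0, 1.0]]
```

View pics/scene0.png

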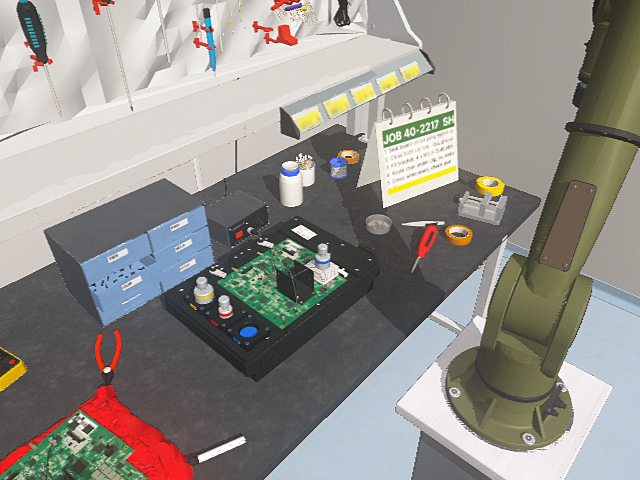

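View pics/side0.png

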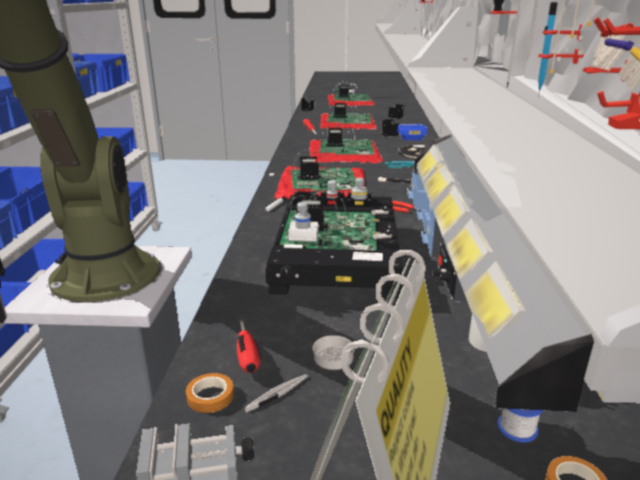

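The scene view shows the empty blue nest at (249,333), the red weight at (224,305), yellow at (203,290), the blue weight on the heat sink at (323,255), the bracket at (295,282) and the turn buttons near (220,272) and (262,245). In the side view the weight is at (303,215). Next I'll get rough positions.

```bash
python3 - <<'E'
from h import *
import pickle
D=pickle.load(open('d0.pkl','rb'));a=D['scene'];b=D['side']
print('nest',onz(a,249,333,88.5),'red top',onz(a,222,297,138),'fix corners',[onz(a,u,v,85).round(0) for u,v in((167,293),(258,375),(378,258),(300,215))])
print('blue',tri((a,323,246),(b,303,206)))
E
```

```text
nest [426.77576973 277.00961425  88.5       ] red top [501.3091596  276.06131678 138.        ] fix corners [array([648., 315.,  85.]), array([340., 333.,  85.]), array([380., -83.,  85.]), array([640., -92.,  85.])]
blue (array([442.63056585,  39.17438013, 158.87967079]), [np.float64(0.3864533935015477), np.float64(0.38645339350157065)])
```

```bash
python3 - <<'E'
import cv2
a=cv2.imread('pics/scene0.png')[200:400,150:400];b=cv2.imread('pics/side0.png')[170:300,255:425]
a=cv2.resize(a,None,fx=1.9,fy=2.4*0.8,interpolation=2);b=cv2.resize(b,(325,248),interpolation=2)
import numpy as np
c=np.zeros((384,800,3),'uint8');c[:a.shape[0],:a.shape[1]]=a;c[:248,475:800]=b
cv2.imwrite('pics/crop0.png',c)
E
```

```text
(no output)
```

View pics/crop0.png

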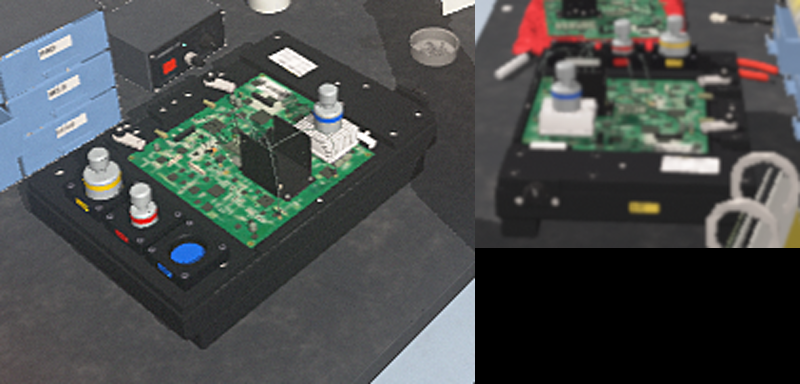

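The blue weight's top is near (443,39,159), so it sits roughly where expected. The blue nest is near (427,277), closest to the robot, and both buttons are on the far edge. I'll swing over in an arc.

>>> carry_out([
  [0,0,-0.5,0,0,0.085],
  [0,0,-0.5,0,0,0.085],
  [0,0,-0.5,0,0,0.085],
  [0.64,-0.4,0,0,0,0],
  [0.64,-0.4,0,0,0,0],
  [0.64,-0.4,0,0,0,0],
  [0.64,-0.4,0,0,0,0],
  [0.64,-0.4,0,0,0,0],
  [0.64,-0.4,0,0,0,0],
  [0.64,-0.4,0,0,0,0],
  [0.64,-0.4,0,0,0,0],
  [0.64,-0.4,0,0,0,0],
])

```text
time_s: 1.15
tool_pos: [453.6, -422.1, 324.8]
ee_rot: [-3.141, 0.0, -0.001]
contact_force: [0.6, -0.7, -0.5]
finger_gap: 85.5
grip_force: 0.0
```

>>> carry_out([
  [0.15,-0.75,0,0,0,0],
  [0.15,-0.75,0,0,0,0],
  [0.15,-0.75,0,0,0,0],
  [0.15,-0.75,0,0,0,0],
  [0.15,-0.75,0,0,0,0],
  [0.15,-0.75,0,0,0,0],
  [0.15,-0.75,0,0,0,0],
  [0.15,-0.75,0,0,0,0],
  [0.15,-0.75,0,0,0,0],
  [0.15,-0.75,0,0,0,0],
  [0,-0.75,0,0,0,0],
  [0,-0.75,0,0,0,0],
])

```text
time_s: 2.15
tool_pos: [527.8, 28.3, 324.7]
ee_rot: [-3.142, 0.0, -0.001]
contact_force: [0.7, 0.0, -0.0]
finger_gap: 85.4
grip_force: 0.0
```

```bash
python3 - <<'E'
from h import *
import pickle
d=snap('wrist');save(d,'w1.png');pickle.dump(d,open('w1.pkl','wb'))
print(arm.sense()['joint_positions'].round(2))
E
```

```text
[ 0.18  0.31 -0.41  1.62  0.12  1.23 -1.81]
```

>>> carry_out([
  [0,-0.7,0,0,0,0],
  [0,-0.7,0,0,0,0],
  [0,-0.7,0,0,0,0],
  [0,0,0,0,0,0],
])

```text
time_s: 2.53
tool_pos: [526.6, 139.7, 325.1]
ee_rot: [-3.137, 0.001, 0.009]
contact_force: [-0.5, 0.5, -0.2]
finger_gap: 85.4
grip_force: 0.0
```

```bash
python3 - <<'E'
from h import *
import pickle
d=snap('wrist');save(d,'w2.png');pickle.dump(d,open('w2.pkl','wb'))
import cv2
E
```

```text
(no output)
```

View pics/w1.png

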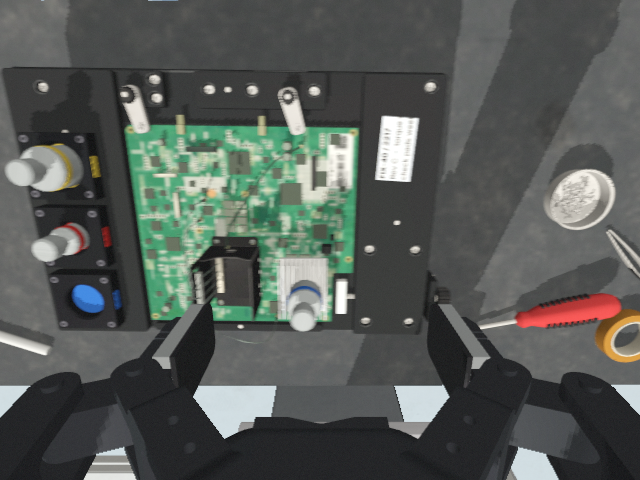

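View pics/w2.png

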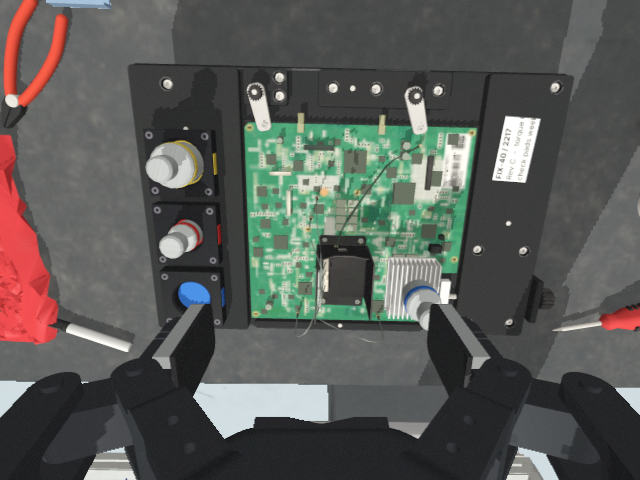

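Both wrist views are clear. In w1 the left pivot is at (127,93) with its end at (141,128), and the right pivot is at (289,95) with its end at (298,130). The nest floor is at (88,298) and the knob at (303,322). In w2 the pivots are at (255,92) and (417,95), the bracket is at (345,280), and the finger partly hides the knob. I'll move back toward the robot for cleaner views of the near objects.

>>> carry_out([
  [-0.6,-0.5,0.2,0,0,0],
  [-0.6,-0.5,0.2,0,0,0],
  [-0.6,-0.5,0.2,0,0,0],
  [0,0,0,0,0,0],
  [0,0,0,0,0,0],
])

```text
time_s: 3.0
tool_pos: [436.7, 206.9, 294.9]
ee_rot: [3.141, 0.001, 0.002]
contact_force: [-0.2, -0.3, -0.8]
finger_gap: 85.5
grip_force: 0.0
```

```bash
python3 - <<'E'
from h import *
import pickle
d=snap('wrist');save(d,'w3.png');pickle.dump(d,open('w3.pkl','wb'))
E
```

>>> carry_out([
  [0,0.7,0,0,0,0],
  [0,0.7,0,0,0,0],
  [0,0.7,0,0,0,0],
  [0,0.7,0,0,0,0],
  [0,0,0,0,0,0],
  [0,0,0,0,0,0],
])

```text
time_s: 3.55
tool_pos: [439.0, 62.8, 295.2]
ee_rot: [3.141, -0.001, -0.009]
contact_force: [0.1, 0.1, 0.4]
finger_gap: 85.2
grip_force: 0.0
```

```bash
python3 - <<'E'
from h import *
import pickle
d=snap('wrist');save(d,'w4.png');pickle.dump(d,open('w4.pkl','wb'))
e=pickle.load(open('w3.pkl','rb'))
for n,q in(('w3',e),('w4',d)): print(n,[np.round(proj(q,p),0) for p in((443,39,164),(427,277,88.5))],q['T'][:3,3])
a=cv2.resize(cv2.vconcat([cv2.imread('pics/w3.png')[0:400],cv2.imread('pics/w4.png')[:400]]),(480,600),interpolation=cv2.INTER_AREA)
cv2.imwrite('pics/w34.png',a)
E
```

```text
w3 [array([554., 226.]), array([247., 221.])] [511.88924251 208.58251435 419.88061979]
w4 [array([355., 229.]), array([ 93., 226.])] [514.02385768  63.62310136 420.24787865]
```

View pics/w34.png

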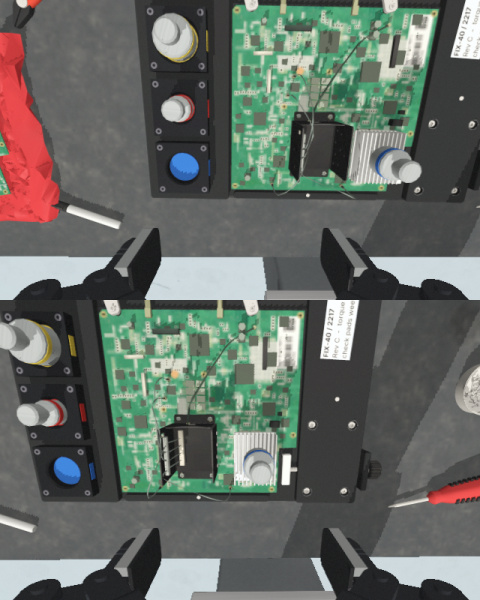

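w34 holds w3 (top) and w4 (bottom). In full-size pixels, the nest is at (244,223) in w3 and (91,227) in w4, and the knob is at (541,225) and (344,224). The bracket is between them. I'll enlarge the key areas and fit the nest by colour.

```bash
python3 - <<'E'
from h import *
import pickle
D={n:pickle.load(open(n+'.pkl','rb')) for n in('w1','w2','w3','w4')}
obs=[]
for n,(u,v) in dict(w3=(244,223),w4=(91,227)).items():
    im=D[n]['image'].astype(int);m=((im[:,:,2]>1.5*im[:,:,0])&(im[:,:,2]>90)).astype('uint8')
    k,l,s,c=cv2.connectedComponentsWithStats(m); i=l[v,u]
    cs,_=cv2.findContours((l==i).astype('uint8'),0,1);e=cv2.fitEllipse(cv2.convexHull(cs[0]));print(n,s[i],c[i],e)
    obs.append((D[n],e[0][0]-0,e[0][1]))
print('nest',tri(*obs),[onz(*o,88.5) for o in obs])
# crops x4
def cr(n,x,y,w,h,s=4): return cv2.resize(D[n]['image'][y:y+h,x:x+w,::-1],(w*s,h*s),interpolation=2)
c=np.zeros((600,800,3),'uint8')
c[:360,:800]=cv2.hconcat([cr('w3',380,140,100,90),cr('w4',205,150,100,90)])
c[360:600,:800]=cv2.hconcat([cr('w3',510,190,50,60),cr('w4',315,190,50,60),cr('w1',110,80,50,60),cr('w1',270,80,50,60)])
cv2.imwrite('pics/crops.png',c)
E
```

```text
w3 [ 226  203   40   38 1152] [245.25954861 221.83159722] ((245.2869415283203, 221.74435424804688), (36.22675323486328, 40.09007263183594), 124.05772399902344)
w4 [  72  209   36   37 1012] [ 89.14525692 227.19268775] ((89.10609436035156, 227.14894104003906), (30.965463638305664, 41.16721725463867), 136.50718688964844)
nest (array([427.66813816, 277.16279559,  94.86000936]), [np.float64(0.32697779304468677), np.float64(0.3269777930446732)]) [array([426.36433889, 278.49350869,  88.5       ]), array([425.63531647, 281.38446387,  88.5       ])]
```

View pics/crops.png

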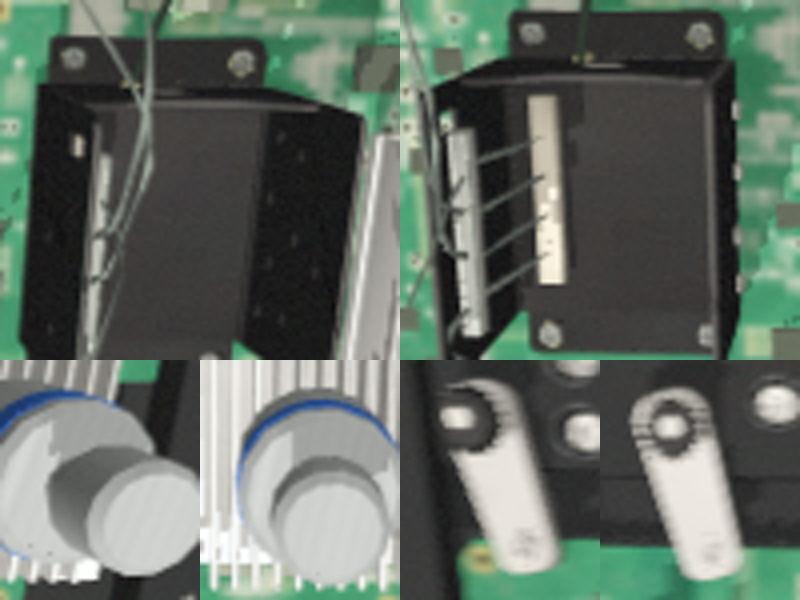

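In the crops, the knob top is centred at about (546.8,231.2) in w3 and (348,232.5) in w4. The plates' far top corners are at about (470,169.5) and (404,166) in w3, and (283,170) and (214,173) in w4. The button heads in w1 are at (125,93.8) and (288,96.8), with tips at (142.5,131) and (298.8,133.8).

```bash
python3 - <<'E'
from h import *
import pickle
D={n:pickle.load(open(n+'.pkl','rb')) for n in('w1','w2','w3','w4')}
T=lambda n,*o: print(n,*[np.round(x,1) for x in tri(*[(D[k],u,v) for k,u,v in o])])
T('knob',('w3',546.8,231.2),('w4',348,232.5))
T('plateR',('w3',470,169.5),('w4',283,170))
T('plateL',('w3',404,166),('w4',214.3,173))
T('headL',('w1',125,93.8),('w2',255,92)); T('headR',('w1',288,96.8),('w2',417,95))
print('tips',onz(D['w1'],142.5,131,87).round(1),onz(D['w1'],298.8,133.8,87).round(1))
print('tags red etc fixture bolts w2', onz(D['w2'],167,85,84),onz(D['w2'],555,88,84))
E
```

```text
knob [439.8  44.2 164.5] [0.4 0.4]
plateR [481.1  92.9 133.5] [1. 1.]
plateL [481.9 145.  137.9] [1.2 1.2]
headL [629.8 200.6 106.6] [0.2 0.2]
headR [628.1  58.5 104.5] [0.5 0.5]
tips [598.6 199.   87. ] [596.   50.6  87. ]
tags red etc fixture bolts w2 [636.81753395 285.99910819  84.        ] [637.39368832 -73.37284609  84.        ]
```

The knob top comes out at (439.8, 44.2, 164.5), and the text's height gives 164. I'll descend above the weight with the fingers partly closed and check the centring.

>>> carry_out([
  [0,0.09,0.4,0,0,0],
  [0,0.09,0.4,0,0,0],
  [0,0.09,0.4,0,0,0],
  [0,0.09,0.4,0,0,0],
  [0,0,0,0,0,0],
  [0,0,0,0,0,0],
  [0,0,0,0,0,0],
], gripper=46)

```text
time_s: 4.18
tool_pos: [438.8, 49.6, 215.9]
ee_rot: [-3.141, -0.001, -0.0]
contact_force: [-0.4, 0.3, 0.1]
finger_gap: 45.9
grip_force: 0.0
```

```bash
python3 - <<'E'
from h import *
import pickle
print(arm.sense()['tool_pos'],arm.sense()['ee_rot'],arm.sense()['finger_gap'])
d=snap('wrist');save(d,'w5.png');pickle.dump(d,open('w5.pkl','wb'))
f=240/np.tan(np.radians(d['fovy'])/2)
g=cv2.medianBlur(cv2.cvtColor(d['image'],cv2.COLOR_RGB2GRAY),3)
print('expect',proj(d,(439.8,44.2,164.5)))
c=cv2.HoughCircles(g,cv2.HOUGH_GRADIENT,1,5,param1=120,param2=14,minRadius=15,maxRadius=32)
for u,v,r in c[0][:8]: print(u,v,r,onz(d,u,v,164.5).round(1))
u,v=map(int,proj(d,(439.8,44.2,164.5)))
cv2.imwrite('pics/c5.png',cv2.resize(d['image'][v-60:v+60,u-80:u+80,::-1],None,fx=3,fy=3,interpolation=2));print(u-80,v-60)
E
```

```text
[438.75148722  49.5554733  215.91211156] [-3.14091845e+00 -1.05462095e-03 -1.91411954e-04] 45.940376486240645
expect (np.float64(333.7654181037576), np.float64(275.3768606996609))
331.5 260.5 31.4 [448.   45.5 164.5]
333.5 247.5 29.2 [455.1  44.5 164.5]
329.5 255.5 31.4 [450.8  46.5 164.5]
321.5 206.5 31.4 [476.3  50.6 164.5]
182.5 153.5 30.3 [501.6 116.1 164.5]
164.5 195.5 31.4 [481.7 127.  164.5]
300.5 207.5 31.4 [475.8  60.9 164.5]
333.5 275.5 16.9 [439.7  44.3 164.5]
253 215
```

View pics/c5.png

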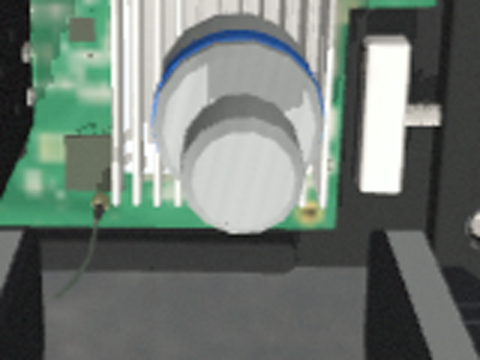

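The crop confirms the knob at px (333.3,274.3), where I predicted it. The fingers need to shift about 5.4 mm to the right, then go down.

>>> carry_out([
  [0.02,0.1,0,0,0,0],
  [0,0,0.3,0,0,0],
  [0,0,0.3,0,0,0],
  [0,0,0.3,0,0,0],
  [0,0,0.16,0,0,0],
  [0,0,0,0,0,0],
])

```text
time_s: 4.73
tool_pos: [438.6, 43.4, 161.3]
ee_rot: [3.141, 0.002, -0.001]
contact_force: [0.4, 0.3, 0.2]
finger_gap: 46.3
grip_force: 0.0
```

>>> carry_out([
  [0,0,0,0,0,0],
  [0,0,0,0,0,0],
  [0,0,0,0,0,0],
  [0,0,0,0,0,0],
  [0,0,0,0,0,0],
  [0,0,0,0,0,0],
], gripper=5)

```text
time_s: 5.23
tool_pos: [439.7, 43.6, 163.0]
ee_rot: [-3.142, -0.002, -0.001]
contact_force: [-0.9, -1.2, 7.4]
finger_gap: 19.7
grip_force: 58.5
```

>>> carry_out([
  [0,0,-0.1,0,0,0],
  [0,0,-0.1,0,0,0],
  [0,0,-0.2,0,0,0],
  [0,0,0,0,0,0],
  [0,0,0,0,0,0],
  [0,0,0,0,0,0],
])

```text
time_s: 5.73
tool_pos: [438.8, 43.5, 181.8]
ee_rot: [3.142, 0.0, -0.001]
contact_force: [-0.1, 0.4, -2.0]
finger_gap: 19.6
grip_force: 58.8
```

```bash
python3 - <<'E'
from h import *
s=arm.sense();print(s['tool_pos'],s['contact_force'],s['ft_torque'],s['finger_gap'])
d=snap('wrist');save(d,'w6.png')
cv2.imwrite('pics/c6.png',d['image'][180:420,200:480,::-1])
E
```

```text
[438.81038174  43.52069798 181.84717635] [-0.05475556  0.41653244 -2.02454834] [ 0.06847714 -0.02521238 -0.00117206] 19.64692948368004
```

View pics/c6.png

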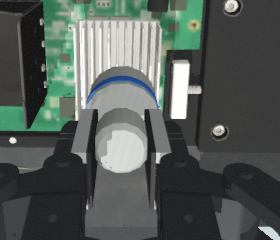

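The weight is held upright: the load is −2.0 N and the picture shows the knob between the pads. Correcting for the part of the floor hidden by the rim, w3 and w4 agree on a nest centre of (427.5, 277.5), and the scene view gives (426.8, 277.0). Now lift and carry it across.

>>> carry_out([
  [0,0,-0.35,0,0,0],
  [0,0,-0.35,0,0,0],
  [0,0,-0.35,0,0,0],
  [0,-0.2,0,0,0,0],
  [-0.03,-0.55,0,0,0,0],
  [-0.03,-0.6,0,0,0,0],
  [-0.03,-0.65,0,0,0,0],
  [-0.03,-0.65,0,0,0,0],
  [-0.03,-0.65,0,0,0,0],
  [-0.03,-0.6,0,0,0,0],
  [-0.03,-0.5,0,0,0,0],
  [-0.03,-0.28,0,0,0,0],
])

```text
time_s: 6.78
tool_pos: [425.8, 281.6, 233.4]
ee_rot: [-3.14, 0.001, 0.002]
contact_force: [-0.2, 0.2, -2.0]
finger_gap: 19.6
grip_force: 59.0
```

>>> carry_out([
  [0,0,0,0,0,0],
  [0,0,0,0,0,0],
  [0,0,0,0,0,0],
  [0,0,0,0,0,0],
])

```text
time_s: 7.12
tool_pos: [427.3, 276.4, 234.0]
ee_rot: [3.14, 0.001, -0.003]
contact_force: [-1.2, -0.5, -0.6]
finger_gap: 19.5
grip_force: 59.1
```

```bash
python3 - <<'E'
from h import *
for i in range(4): s=arm.sense();print(s['tool_pos'].round(1),s['ee_rot'].round(3),s['contact_force'].round(1),s['finger_gap']);d=snap('wrist')
save(d,'w7.png')
im=d['image'].astype(int);m=(((im[:,:,2]>1.5*im[:,:,0])&(im[:,:,2]>70))*255).astype('uint8')
k,l,st,c=cv2.connectedComponentsWithStats(m)
for i in range(1,k):
    if st[i,4]>40: print(st[i],c[i].round(1))
p=s['tool_pos'];print('nest rim pred',proj(d,(427.5,277.5,99.5)),'floor',proj(d,(427.5,277.5,88.5)),'knob top if centred',proj(d,p+[0,0,1]))
E
```

```text
[427.3 276.4 234. ] [ 3.14e+00  1.00e-03 -3.00e-03] [-1.2 -0.5 -0.6] 19.451625628834133
[427.5 276.4 234.2] [ 3.141e+00  0.000e+00 -3.000e-03] [ 0.8 -0.8 -3. ] 19.87254178740734
[427.5 276.5 234.4] [ 3.141e+00  0.000e+00 -3.000e-03] [ 0.7 -0.1 -0.8] 19.927963101711025
[427.5 276.7 234.5] [ 3.141e+00 -0.000e+00 -3.000e-03] [-0.2 -0.1 -1.6] 19.58426744517383
[404   0  24  89 702] [412.9  38.8]
[561   0  24   5  47] [569.2   2.3]
[607   0  13  13  88] [613.    6.9]
[476  12  21  10 111] [488.3  15.9]
[558  15  63  42 427] [593.   36.6]
[624  23   9   9  41] [629.1  27.5]
[520  31  18  14 128] [529.3  38.4]
[425  40  28  22 401] [438.2  51.7]
[474  40  10  20  73] [477.4  49.7]
[458  47  13  30 123] [463.8  60.6]
[543  52   6  13  49] [545.3  56.4]
[563  56  13  10  59] [569.3  59.7]
[550  65   9  17  66] [554.4  74.4]
[ 570   73   70   52 1265] [600.8 100. ]
[420  77  39  21 303] [438.3  86.9]
[481  79   7  10  43] [484.4  84.9]
[469  88  11  10  49] [473.3  91.7]
[402  90  11  24 132] [406.6  99.2]
[443 109  14  17  52] [449.8 115.6]
[496 113  15  10  83] [503.  117.4]
[399 114  28  37
[... 638 characters left out ...]
97  208   49   41 1599] [321.1 228.4]
[  6 220  20  31 181] [ 14.5 232.2]
[468 220  19  16 116] [480.5 229.6]
[454 235  11  15  62] [458.7 241.6]
[424 236  12  18 133] [429.7 244.3]
[465 245  69  22 606] [503.4 259.6]
[532 246  10  15  74] [537.4 254.1]
[285 256  74  33 417] [321.5 265.3]
[414 257  51  10 234] [440.9 262.6]
[537 256  41  12 223] [555.1 263. ]
[584 257  43  11 292] [609.4 262.8]
[  0 261  23  15 183] [  9.1 268.5]
[401 260  11   6  43] [406.7 263. ]
nest rim pred (np.float64(321.45183838021836), np.float64(232.7124199917191)) floor (np.float64(321.41961150584393), np.float64(228.73507024100007)) knob top if centred (np.float64(324.34787478347), np.float64(330.82564986337377))
```

The nest floor's blue blob is at px (321.1,228.4) against a prediction of (321.4,228.7). The held weight's blue band is centred at column 321.5, so they line up. Lowering.

>>> carry_out([
  [0,0,0.3,0,0,0],
  [0,0,0.3,0,0,0],
  [0,0,0.3,0,0,0],
  [0,0,0.3,0,0,0],
  [0,0,0.2,0,0,0],
  [0,0,0.1,0,0,0],
  [0,0,0.1,0,0,0],
  [0,0,0,0,0,0],
  [0,0,0,0,0,0],
])

```text
time_s: 8.07
tool_pos: [427.5, 277.8, 154.8]
ee_rot: [-3.141, -0.0, -0.001]
contact_force: [-0.3, 0.1, -1.2]
finger_gap: 19.9
grip_force: 59.1
```

>>> carry_out([
  [0,0,0.06,0,0,0],
  [0,0,0.06,0,0,0],
  [0,0,0,0,0,0],
  [0,0,0,0,0,0],
])

```text
time_s: 8.4
tool_pos: [427.2, 277.6, 148.5]
ee_rot: [3.142, 0.0, -0.001]
contact_force: [-0.5, -0.7, -1.8]
finger_gap: 19.2
grip_force: 59.1
```

>>> carry_out([
  [0,0,0.04,0,0,0],
  [0,0,0.04,0,0,0],
  [0,0,0,0,0,0],
  [0,0,0,0,0,0],
])

```text
time_s: 8.73
tool_pos: [427.2, 277.6, 144.4]
ee_rot: [3.141, 0.0, -0.001]
contact_force: [-0.7, 0.6, -1.3]
finger_gap: 19.8
grip_force: 59.1
```

>>> carry_out([
  [0,0,0.04,0,0,0],
  [0,0,0.02,0,0,0],
  [0,0,0,0,0,0],
  [0,0,0,0,0,0],
])

```text
time_s: 9.07
tool_pos: [427.3, 277.6, 141.5]
ee_rot: [-3.142, -0.0, -0.001]
contact_force: [0.3, -0.2, -0.7]
finger_gap: 19.4
grip_force: 59.2
```

>>> carry_out([
  [0,0,0.02,0,0,0],
  [0,0,0.02,0,0,0],
  [0,0,0,0,0,0],
  [0,0,0,0,0,0],
])

```text
time_s: 9.4
tool_pos: [427.6, 277.7, 141.3]
ee_rot: [-3.141, -0.002, -0.001]
contact_force: [-3.6, -3.4, 17.7]
finger_gap: 19.4
grip_force: 61.2
```

It's on the floor: 17.7 N, with z stopped at 141.3. I'll relax, open to 40 and rise.

>>> carry_out([
  [0,0,-0.03,0,0,0],
  [0,0,0,0,0,0],
])

```text
time_s: 9.57
tool_pos: [427.4, 277.7, 141.4]
ee_rot: [-3.141, -0.001, -0.001]
contact_force: [-0.6, -0.4, 2.2]
finger_gap: 19.7
grip_force: 59.4
```

>>> carry_out([
  [0,0,0,0,0,0],
  [0,0,0,0,0,0],
  [0,0,0,0,0,0],
  [0,0,0,0,0,0],
  [0,0,-0.2,0,0,0],
  [0,0,-0.5,0,0,0],
  [0,0,-0.5,0,0,0],
  [0,0,-0.5,0,0,0],
  [0,0,-0.5,0,0,0],
  [0,0,0,0,0,0],
  [0,0,0,0,0,0],
], gripper=42)

```text
time_s: 10.48
tool_pos: [427.8, 278.2, 252.9]
ee_rot: [-3.14, -0.003, -0.001]
contact_force: [1.1, 0.3, -0.1]
finger_gap: 41.9
grip_force: 0.0
```

```bash
python3 - <<'E'
from h import *
s=arm.sense();print(s['tool_pos'],s['contact_force'])
d=snap('wrist');save(d,'w8.png')
import pickle
D=[pickle.load(open(k+'.pkl','rb')) for k in('w1','w2')]
c=np.zeros((480,800,3),'uint8');c[:,:640]=d['image'][:,:,::-1]
e=snap('scene');c[:160,640:]=cv2.resize(e['image'][270:350,190:270,::-1],(160,160));cv2.imwrite('pics/c8.png',c)
print('knob pred',proj(d,(427.5,277.5,142.5)))
for n,px in(('L',[(125,93.8),(255,92)]),('R',[(288,96.8),(417,95)])): print(n,[onz(q,*p,97.5).round(1) for q,p in zip(D,px)])
print([onz(D[0],*p,89.5).round(1) for p in((142.5,131),(298.8,133.8))])
E
```

```text
[427.79598344 278.15454852 252.92232397] [ 1.05659819  0.28150552 -0.13987756]
knob pred (np.float64(324.071095827949), np.float64(243.630842296419))
L [array([630.7, 205.2,  97.5]), array([630.4, 202.2,  97.5])]
R [array([628.1,  59.1,  97.5]), array([629.2,  56.8,  97.5])]
[array([598.6, 197.9,  89.5]), array([596. ,  50.4,  89.5])]
```

View pics/c8.png

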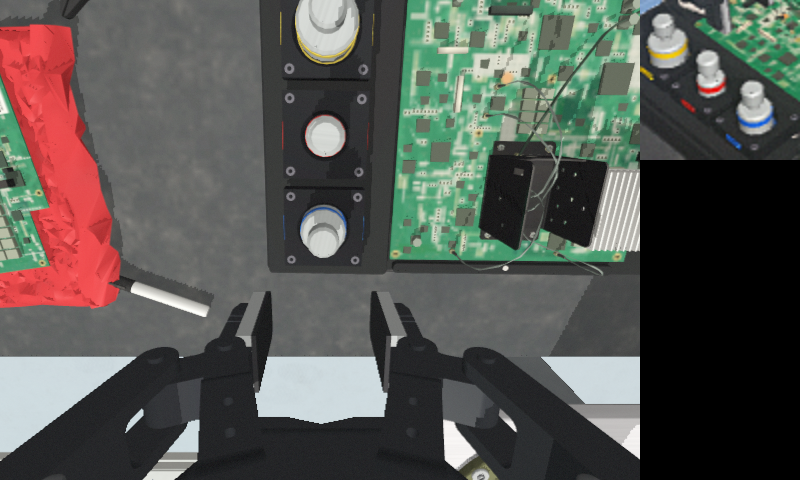

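The weight stands in its nest, released, with the knob at (323,243) against a prediction of (324,243.6). The inset shows it upright, level with the red one. Ten pictures are now viewed, so I'll work from numbers only. Next I'll move over the buttons and measure them at close range.

>>> carry_out([
  [0.4,0.4,0,0,0,0],
  [0.4,0.4,0,0,0,0],
  [0.4,0.4,0,0,0,0],
  [0.4,0.4,0.1,0,0,0],
  [0.4,0.4,0.1,0,0,0],
  [0.34,0.4,0.1,0,0,0],
  [0,0,0,0,0,0],
  [0,0,0,0,0,0],
  [0,0,0,0,0,0],
], gripper=42)

```text
time_s: 11.33
tool_pos: [543.3, 157.8, 235.0]
ee_rot: [-3.141, 0.002, -0.001]
contact_force: [-0.2, 0.0, 0.2]
finger_gap: 41.8
grip_force: 0.0
```

```bash
cat > b.py <<'E'
from h import *
import pickle,sys
d=snap('wrist');save(d,sys.argv[1]+'.png');pickle.dump(d,open(sys.argv[1]+'.pkl','wb'))
s=arm.sense();print(s['tool_pos'].round(1))
hsv=cv2.cvtColor(d['image'],cv2.COLOR_RGB2HSV)
def blobs(m,z,lo,hi,nm):
    k,l,st,c=cv2.connectedComponentsWithStats(m.astype('uint8'))
    for i in range(1,k):
        w=onz(d,*c[i],z)
        if lo<st[i,4]<hi and 580<w[0]<640 and 0<w[1]<260:
            cs,_=cv2.findContours((l==i).astype('uint8'),0,1);r=cv2.boxPoints(cv2.minAreaRect(cs[0]))
            print(nm,st[i],[onz(d,*p,z)[:2].round(1).tolist() for p in r])
blobs((hsv[:,:,2]>150)&(hsv[:,:,1]<40),89.5,150,4000,'white')
blobs((hsv[:,:,0]>18)&(hsv[:,:,0]<36)&(hsv[:,:,1]>50)&(hsv[:,:,2]>110),78.5,40,1500,'tan')
E
python3 b.py w9
```

```text
[543.2 158.4 235.4]
white [245  94  33  63 935] [[637.1, 212.8], [640.6, 197.5], [599.4, 188.4], [595.5, 204.3]]
white [453  97  29  63 957] [[635.3, 69.1], [638.2, 53.6], [597.6, 39.9], [594.4, 56.1]]
tan [312 133   8  25 195] [[613.3, 165.7], [613.3, 160.5], [595.9, 160.5], [595.9, 165.8]]
tan [417 134  10  25 201] [[612.6, 88.1], [612.6, 81.5], [595.2, 80.0], [595.2, 86.8]]
```

>>> carry_out([
  [0,0.5,0,0,0,0],
  [0,0.5,0,0,0,0],
  [0,0.4,0,0,0,0],
  [0,0,0,0,0,0],
  [0,0,0,0,0,0],
  [0,0,0,0,0,0],
])

```text
time_s: 11.88
tool_pos: [543.6, 89.1, 236.3]
ee_rot: [-3.141, -0.0, 0.001]
contact_force: [0.3, 0.4, -0.4]
finger_gap: 42.3
grip_force: 0.0
```

```bash
python3 b.py w10
```

```text
[543.6  89.4 236.2]
white [152  95  31  63 883] [[637.0, 211.9], [640.7, 197.0], [599.0, 189.9], [594.9, 205.5]]
white [355  99  32  61 925] [[635.1, 68.2], [638.2, 52.8], [597.6, 41.7], [594.2, 57.7]]
tan [219 133  10  25 197] [[613.4, 167.5], [614.0, 160.9], [596.5, 160.4], [595.9, 167.1]]
tan [325 135   8  25 184] [[612.6, 87.6], [612.6, 82.4], [595.1, 82.2], [595.1, 87.5]]
```

The left arm's axis has its pivot near (630,203) and angle about 0.19. The right pivot is near (628,58.5), angle about 0.28. The tan strips stand only about 3 mm above the board, so closed fingertips at about 86 mm pass over them. I'll touch down on the deck beside the left button to find the tip height.

>>> carry_out([
  [0.3,-0.7,0,0,0,0],
  [0.3,-0.7,0,0,0,0],
  [0.3,-0.7,0,0,0,0],
  [0.3,-0.7,0,0,0,0],
  [0,0,0.4,0,0,0],
  [0,0,0.4,0,0,0],
  [0,0,0.4,0,0,0],
  [0,0,0.4,0,0,0],
  [0,0,0.4,0,0,0],
  [0,0,0.3,0,0,0],
  [0,0,0,0,0,0],
  [0,0,0,0,0,0],
], gripper=0)

```text
time_s: 12.93
tool_pos: [603.3, 228.8, 120.5]
ee_rot: [-3.141, 0.002, 0.001]
contact_force: [-0.7, -0.2, 0.8]
finger_gap: 0.2
grip_force: 0.0
```

>>> carry_out([
  [0,0,0.06,0,0,0],
  [0,0,0.06,0,0,0],
  [0,0,0.06,0,0,0],
  [0,0,0,0,0,0],
  [0,0,0,0,0,0],
])

```text
time_s: 13.35
tool_pos: [604.3, 227.4, 112.2]
ee_rot: [-3.142, -0.0, -0.001]
contact_force: [-0.4, 0.8, 0.0]
finger_gap: -0.0
grip_force: 0.0
```

>>> carry_out([
  [0,0,0.04,0,0,0],
  [0,0,0.04,0,0,0],
  [0,0,0,0,0,0],
  [0,0,0,0,0,0],
])

```text
time_s: 13.68
tool_pos: [604.1, 227.3, 107.9]
ee_rot: [3.142, 0.0, -0.001]
contact_force: [0.1, -0.2, -0.0]
finger_gap: -0.2
grip_force: 0.0
```

>>> carry_out([
  [0,0,0.04,0,0,0],
  [0,0,0,0,0,0],
  [0,0,0,0,0,0],
])

```text
time_s: 13.93
tool_pos: [604.1, 227.4, 105.9]
ee_rot: [3.142, 0.0, -0.001]
contact_force: [-0.4, -0.2, 1.1]
finger_gap: 0.0
grip_force: 0.0
```

>>> carry_out([
  [0,0,0.03,0,0,0],
  [0,0,0,0,0,0],
  [0,0,0,0,0,0],
])

```text
time_s: 14.18
tool_pos: [604.2, 227.4, 104.4]
ee_rot: [3.142, 0.0, -0.001]
contact_force: [-0.1, -0.5, -0.1]
finger_gap: -0.1
grip_force: 0.0
```

>>> carry_out([
  [0,0.1,0,0,0,0],
  [0,0.1,0,0,0,0],
  [0,0.1,0,0,0,0],
  [0,0.1,0,0,0,0],
  [0,0.1,0,0,0,0],
  [0,0.1,0,0,0,0],
  [0,0,0,0,0,0],
])

```text
time_s: 14.77
tool_pos: [603.6, 198.5, 104.6]
ee_rot: [-3.139, 0.0, -0.0]
contact_force: [-1.9, 3.4, 0.1]
finger_gap: -0.0
grip_force: 1.5
```

>>> carry_out([
  [0.03,0,0,0,0,0],
  [0.03,0,0,0,0,0],
  [0.03,0,0,0,0,0],
  [0,0,0,0,0,0],
  [0,0,0,0,0,0],
])

```text
time_s: 15.18
tool_pos: [607.4, 195.9, 104.0]
ee_rot: [3.139, 0.003, -0.002]
contact_force: [-5.1, -0.6, 0.7]
finger_gap: 0.2
grip_force: 2.0
```

>>> carry_out([
  [-0.06,0,0,0,0,0],
  [-0.06,0,-0.2,0,0,0],
  [0,0,-0.5,0,0,0],
  [0,0.4,-0.5,0,0,0],
  [-0.4,0.4,-0.5,0,0,0],
  [-0.6,0.4,-0.5,0,0,0],
  [0,0.4,-0.4,0,0,0],
  [0,0.3,0,0,0,0],
  [0,0,0,0,0,0],
  [0,0,0,0,0,0],
])

```text
time_s: 16.02
tool_pos: [554.5, 102.5, 234.2]
ee_rot: [3.141, -0.002, -0.004]
contact_force: [0.4, 0.6, -0.2]
finger_gap: -0.1
grip_force: 0.0
```

```bash
python3 b.py w11
```

```text
[554.2 103.7 233.6]
white [168 114  60  35 922] [[625.4, 215.0], [640.0, 209.0], [629.3, 167.8], [614.2, 173.1]]
white [373 115  31  61 921] [[635.0, 68.4], [638.6, 53.1], [598.1, 40.2], [594.2, 56.1]]
tan [237 150  10  24 198] [[613.1, 167.0], [613.5, 160.6], [596.2, 160.5], [595.8, 167.0]]
tan [342 151   8  24 179] [[612.2, 87.8], [612.2, 82.6], [595.1, 82.3], [595.1, 87.6]]
```

The left button is at about 1.31 rad. I'll nudge it further later; now the right one.

>>> carry_out([
  [0.48,0.22,0,0,0,0],
  [0.48,0.22,0,0,0,0],
  [0,0,0.46,0,0,0],
  [0,0,0.46,0,0,0],
  [0,0,0.46,0,0,0],
  [0,0,0.46,0,0,0],
  [0,0,0.46,0,0,0],
  [0,0,0.1,0,0,0],
  [0,0,0,0,0,0],
  [0,0,0,0,0,0],
])

```text
time_s: 16.9
tool_pos: [602.3, 82.5, 113.5]
ee_rot: [-3.141, 0.0, -0.0]
contact_force: [0.7, -0.5, 0.9]
finger_gap: 0.0
grip_force: 0.0
```

>>> carry_out([
  [0,0,0.08,0,0,0],
  [0,0,0.08,0,0,0],
  [0,0,0.02,0,0,0],
  [0,0,0,0,0,0],
  [0,0,0,0,0,0],
])

```text
time_s: 17.32
tool_pos: [602.2, 81.3, 104.6]
ee_rot: [3.142, -0.0, -0.001]
contact_force: [-0.2, -0.4, -0.0]
finger_gap: -0.0
grip_force: 0.0
```

>>> carry_out([
  [0,0.1,0,0,0,0],
  [0,0.1,0,0,0,0],
  [0,0.1,0,0,0,0],
  [0,0.1,0,0,0,0],
  [0,0.1,0,0,0,0],
  [0,0.1,0,0,0,0],
  [0,0,0,0,0,0],
])

```text
time_s: 17.9
tool_pos: [601.4, 52.0, 104.2]
ee_rot: [-3.14, 0.001, -0.001]
contact_force: [0.2, 3.0, 0.5]
finger_gap: 0.1
grip_force: 1.3
```

>>> carry_out([
  [0.03,0,0,0,0,0],
  [0.03,0,0,0,0,0],
  [0.03,0,0,0,0,0],
  [0.03,0,0,0,0,0],
  [0,0,0,0,0,0],
  [0,0,0,0,0,0],
])

```text
time_s: 18.4
tool_pos: [606.6, 49.5, 103.6]
ee_rot: [3.139, 0.004, -0.002]
contact_force: [-4.2, -1.4, 0.5]
finger_gap: -0.2
grip_force: 2.0
```

>>> carry_out([
  [0.03,0.02,0,0,0,0],
  [0.03,0.02,0,0,0,0],
  [0,0,0,0,0,0],
  [0,0,0,0,0,0],
])

```text
time_s: 18.73
tool_pos: [608.8, 47.6, 103.6]
ee_rot: [3.139, 0.005, -0.002]
contact_force: [-8.1, -1.1, 2.8]
finger_gap: -0.3
grip_force: 3.7
```

>>> carry_out([
  [-0.1,0,0,0,0,0],
  [-0.06,0,-0.2,0,0,0],
  [0,0,-0.5,0,0,0],
  [0,-0.4,-0.5,0,0,0],
  [-0.4,-0.4,-0.5,0,0,0],
  [-0.6,-0.4,-0.5,0,0,0],
  [0,0,-0.4,0,0,0],
  [0,0,0,0,0,0],
  [0,0,0,0,0,0],
])

```text
time_s: 19.48
tool_pos: [555.6, 108.8, 235.4]
ee_rot: [-3.141, -0.005, -0.001]
contact_force: [-0.4, -1.0, -0.5]
finger_gap: 0.4
grip_force: 0.0
```

```bash
python3 b.py w12
```

```text
[555.2 108.1 234. ]
white [190 117  48  33 883] [[623.1, 206.9], [637.9, 201.4], [629.4, 167.8], [614.3, 172.9]]
white [396 116  47  27 870] [[638.3, 57.3], [638.3, 25.0], [620.6, 23.3], [620.7, 56.3]]
tan [246 151  10  25 199] [[613.7, 166.4], [614.0, 160.4], [595.9, 160.4], [595.6, 166.6]]
tan [350 153   9  24 181] [[612.3, 88.2], [612.3, 82.2], [595.1, 81.7], [595.1, 87.8]]
```

The right button is at about 1.52 rad. Now the left one needs one more nudge.

>>> carry_out([
  [0.28,-0.58,0,0,0,0],
  [0.28,-0.58,0,0,0,0],
  [0.28,-0.58,0,0,0,0],
  [0,0,0.46,0,0,0],
  [0,0,0.46,0,0,0],
  [0,0,0.46,0,0,0],
  [0,0,0.46,0,0,0],
  [0,0,0.46,0,0,0],
  [0,0,0.1,0,0,0],
  [0,0,0,0,0,0],
  [0,0,0,0,0,0],
])

```text
time_s: 20.45
tool_pos: [597.1, 195.2, 113.1]
ee_rot: [-3.142, 0.0, -0.002]
contact_force: [0.3, 0.6, 0.3]
finger_gap: -0.2
grip_force: 0.0
```

>>> carry_out([
  [0,0,0.08,0,0,0],
  [0,0,0.08,0,0,0],
  [0,0,0.02,0,0,0],
  [0,0,0,0,0,0],
])

```text
time_s: 20.78
tool_pos: [596.7, 195.3, 104.2]
ee_rot: [-3.142, -0.0, -0.001]
contact_force: [0.3, 0.9, -0.7]
finger_gap: 0.1
grip_force: 0.0
```

>>> carry_out([
  [0.05,0.02,0,0,0,0],
  [0.05,0.02,0,0,0,0],
  [0.05,0.02,0,0,0,0],
  [0.05,0,0,0,0,0],
  [0.04,0,0,0,0,0],
  [0.04,0,0,0,0,0],
  [0,0,0,0,0,0],
  [0,0,0,0,0,0],
])

```text
time_s: 21.45
tool_pos: [609.9, 191.8, 103.5]
ee_rot: [3.14, 0.002, -0.001]
contact_force: [-5.1, -1.5, 0.4]
finger_gap: 0.3
grip_force: 1.7
```

>>> carry_out([
  [-0.1,0,0,0,0,0],
  [-0.1,0,-0.2,0,0,0],
  [-0.2,0,-0.5,0,0,0],
  [-0.4,0.3,-0.5,0,0,0],
  [-0.6,0.3,-0.5,0,0,0],
  [-0.6,0.3,-0.5,0,0,0],
  [-0.6,0.3,-0.4,0,0,0],
  [-0.5,0.3,0,0,0,0],
  [0,0,0,0,0,0],
  [0,0,0,0,0,0],
], gripper=85)

```text
time_s: 22.28
tool_pos: [455.4, 117.2, 235.4]
ee_rot: [3.141, -0.004, -0.002]
contact_force: [1.0, -0.0, -0.6]
finger_gap: 84.6
grip_force: 0.0
```

```bash
python3 - <<'E'
from h import *
s=arm.sense();print(s['tool_pos'].round(1),s['ee_rot'])
d=snap('wrist');save(d,'w13.png')
hsv=cv2.cvtColor(d['image'],cv2.COLOR_RGB2HSV)
m=(hsv[:,:,2]<75).astype('uint8')
m=cv2.morphologyEx(m,cv2.MORPH_OPEN,np.ones((5,5)))
u0,v0=proj(d,(475,119,76))
x0,y0=map(int,proj(d,(500,170,78)));x1,y1=map(int,proj(d,(410,75,140)))
print(x0,y0,x1,y1)
for v in range(y0,min(y1,470),10):
    r=np.flatnonzero(m[v,x0:x1]); 
    if len(r): 
        a,b=x0+r[0],x0+r[-1]; print(v,a,b,len(r),'yL',[onz(d,a,v,z)[1].round(1) for z in(137,145)],'yR',[onz(d,b,v,z)[1].round(1) for z in(137,145)],'x',onz(d,a,v,141)[0].round(1))
E
```

```text
[455.4 117.2 235.4] [ 3.14122535e+00 -3.61017404e-03 -1.98677384e-03]
253 169 385 314
189 288 340 53 yL [np.float64(138.6), np.float64(137.9)] yR [np.float64(106.7), np.float64(107.1)] x 494.8
199 281 356 64 yL [np.float64(143.1), np.float64(142.2)] yR [np.float64(96.7), np.float64(97.5)] x 488.7
209 281 360 71 yL [np.float64(143.3), np.float64(142.4)] yR [np.float64(94.1), np.float64(94.9)] x 482.5
219 284 359 67 yL [np.float64(141.6), np.float64(140.8)] yR [np.float64(94.5), np.float64(95.4)] x 476.2
229 287 359 64 yL [np.float64(139.9), np.float64(139.1)] yR [np.float64(94.3), np.float64(95.2)] x 469.8
239 302 358 57 yL [np.float64(130.5), np.float64(130.1)] yR [np.float64(94.7), np.float64(95.6)] x 463.3
249 302 358 57 yL [np.float64(130.6), np.float64(130.2)] yR [np.float64(94.6), np.float64(95.4)] x 456.7
259 301 357 57 yL [np.float64(131.4), np.float64(130.9)] yR [np.float64(95.0), np.float64(95.9)] x 450.0
269 297 357 58 yL [np.float64(134.1), np.float64(133.6)] yR [np.float64(94.8), np.float64(95.7)] x 443.1
299 253 379 99 yL [np.float64(164.1), np.float64(162.5)] yR [np.float64(79.4), np.float64(80.8)] x 421.9
309 253 384 113 yL [np.float64(164.6), np.float64(162.9)] yR [np.float64(75.7), np.float64(77.2)] x 414.6
```

```bash
python3 - <<'E'
from h import *
T=None
import pickle
# rebuild w8 camera from its recorded tool pose
d=snap('wrist')
s=arm.sense()
M=np.eye(4);M[:3,:3]=R.from_euler('xyz',[-3.14,-0.003,-0.001]).as_matrix();M[:3,3]=[427.8,278.15,252.9]
d['T']=M@np.array(d['T_tool_cam'])
for z in(137,145): print(z,[onz(d,u,v,z).round(1) for u,v in((608,175),(590,247),(548,158),(527,245))])
im=cv2.imread('pics/w13.png')
hsv=cv2.cvtColor(im,cv2.COLOR_BGR2HSV)
for u in(290,320,345,355,362): print(u,hsv[195:345:6,u,2].tolist())
w=pickle.load(open('w4.pkl','rb'))
g=cv2.cvtColor(w['image'],cv2.COLOR_RGB2HSV)
for u in(270,280,283,286): print('w4',u,g[150:300:6,u,2].tolist())
E
```

```text
137 [array([472.8,  92.2, 137. ]), array([423.3,  93.3, 137. ]), array([483.7, 133.3, 137. ]), array([424.8, 137.1, 137. ])]
145 [array([473.8,  98.4, 145. ]), array([426. ,  99.5, 145. ]), array([484.3, 138.1, 145. ]), array([427.4, 141.8, 145. ])]
290 [29, 29, 50, 49, 50, 68, 51, 86, 46, 87, 52, 99, 61, 57, 173, 191, 196, 150, 61, 61, 95, 95, 97, 98, 98]
320 [44, 50, 73, 69, 69, 67, 68, 66, 60, 60, 58, 60, 64, 64, 164, 155, 155, 151, 90, 69, 97, 98, 106, 98, 97]
345 [31, 26, 69, 66, 64, 61, 59, 61, 64, 61, 58, 58, 65, 132, 157, 161, 135, 159, 46, 59, 99, 107, 105, 106, 105]
355 [87, 27, 27, 26, 25, 26, 26, 26, 29, 26, 26, 27, 27, 31, 28, 29, 101, 161, 49, 60, 103, 160, 103, 105, 101]
362 [122, 124, 122, 149, 152, 124, 143, 135, 184, 183, 199, 155, 166, 111, 112, 113, 137, 157, 48, 61, 103, 100, 105, 101, 100]
w4 270 [151, 50, 45, 33, 68, 68, 63, 66, 64, 64, 60, 63, 60, 62, 65, 157, 139, 153, 30, 61, 98, 99, 100, 98, 100]
w4 280 [150, 146, 80, 31, 68, 66, 64, 67, 63, 62, 62, 62, 59, 62, 148, 151, 136, 150, 34, 163, 99, 99, 98, 102, 100]
w4 283 [143, 48, 50, 43, 49, 61, 65, 74, 80, 84, 91, 94, 93, 88, 112, 113, 134, 148, 33, 99, 101, 97, 102, 100, 99]
w4 286 [156, 79, 72, 30, 31, 25, 23, 25, 27, 29, 27, 23, 24, 26, 22, 86, 155, 146, 34, 63, 100, 99, 100, 104, 101]
```

The bracket's plate tops run from about x 424 to 481 and y 91 to 147, so the grip point is about (465, 118.5, 136). Before lifting, I'll check the buttons once more.

>>> carry_out([
  [0.5,0,0,0,0,0],
  [0.5,0,0,0,0,0],
  [0.5,0,0,0,0,0],
  [0.5,0,0,0,0,0],
  [0,0,0,0,0,0],
  [0,0,0,0,0,0],
  [0,0,0,0,0,0],
])

```text
time_s: 22.97
tool_pos: [555.6, 118.4, 233.0]
ee_rot: [-3.141, 0.002, -0.0]
contact_force: [-0.3, 0.6, 0.3]
finger_gap: 84.8
grip_force: 0.0
```

```bash
python3 b.py w14
```

```text
[555.2 118.3 233.3]
white [414 115  44  26 834] [[638.0, 55.1], [638.0, 25.3], [621.2, 23.4], [621.2, 53.8]]
white [205 116  46  24 868] [[622.7, 202.2], [637.4, 200.3], [636.5, 168.7], [621.7, 170.0]]
tan [259 150   9  25 201] [[613.6, 165.7], [613.6, 159.8], [595.9, 160.6], [595.9, 166.6]]
tan [364 152   8  24 178] [[612.2, 87.7], [612.2, 82.5], [595.2, 81.8], [595.2, 87.1]]
```

Both buttons are fully swung, along the board's edge, and the board hasn't moved. Going to the bracket.

>>> carry_out([
  [-0.45,0,0,0,0,0],
  [-0.45,0,0,0,0,0],
  [-0.45,0,0,0,0,0],
  [-0.45,0,0,0,0,0],
  [0,0,0,0,0,0],
  [0,0,0.3,0,0,0],
  [0,0,0.4,0,0,0],
  [0,0,0.4,0,0,0],
  [0,0,0.4,0,0,0],
  [0,0,0.2,0,0,0],
  [0,0,0,0,0,0],
  [0,0,0,0,0,0],
])

```text
time_s: 24.02
tool_pos: [465.5, 117.9, 148.9]
ee_rot: [3.142, 0.001, -0.001]
contact_force: [0.4, -0.6, 0.4]
finger_gap: 85.0
grip_force: 0.0
```

>>> carry_out([
  [0,0,0.1,0,0,0],
  [0,0,0.1,0,0,0],
  [0,0,0,0,0,0],
  [0,0,0,0,0,0],
])

```text
time_s: 24.35
tool_pos: [465.8, 117.7, 138.9]
ee_rot: [3.142, -0.0, -0.001]
contact_force: [0.0, 0.7, -0.1]
finger_gap: 85.0
grip_force: 0.0
```

>>> carry_out([
  [0,0,0.04,0,0,0],
  [0,0,0,0,0,0],
  [0,0,0,0,0,0],
  [0,0,0,0,0,0],
], gripper=60)

```text
time_s: 24.68
tool_pos: [465.9, 117.7, 136.9]
ee_rot: [-3.142, -0.0, -0.001]
contact_force: [-0.1, -0.3, 0.2]
finger_gap: 59.5
grip_force: 0.0
```

>>> carry_out([
  [0,0,0,0,0,0],
  [0,0,0,0,0,0],
  [0,0,0,0,0,0],
  [0,0,0,0,0,0],
  [0,0,0,0,0,0],
], gripper=30)

```text
time_s: 25.1
tool_pos: [466.0, 117.9, 137.2]
ee_rot: [-3.141, -0.001, -0.001]
contact_force: [-0.8, 0.6, 5.4]
finger_gap: 54.8
grip_force: 63.7
```

Gripped: gap 54.8, 64 N. Lifting straight up, slowly.

>>> carry_out([
  [0,0,-0.03,0,0,0],
  [0,0,-0.04,0,0,0],
  [0,0,-0.05,0,0,0],
  [0,0,-0.08,0,0,0],
  [0,0,-0.1,0,0,0],
  [0,0,0,0,0,0],
  [0,0,0,0,0,0],
])

```text
time_s: 25.68
tool_pos: [466.1, 117.7, 152.1]
ee_rot: [-3.141, -0.001, -0.001]
contact_force: [0.2, -0.6, -3.9]
finger_gap: 54.8
grip_force: 63.9
```

>>> carry_out([
  [0,0,-0.1,0,0,0],
  [0,0,-0.2,0,0,0],
  [0,0,-0.2,0,0,0],
  [0,0,-0.2,0,0,0],
  [0,0,-0.2,0,0,0],
  [0,0,-0.2,0,0,0],
  [0,0,-0.2,0,0,0],
  [0,0,-0.2,0,0,0],
  [0,0,-0.15,0,0,0],
  [0,0,-0.05,0,0,0],
  [0,0,0,0,0,0],
  [0,0,0,0,0,0],
])

```text
time_s: 26.68
tool_pos: [465.6, 117.6, 236.5]
ee_rot: [3.141, 0.0, -0.001]
contact_force: [0.3, 0.3, -5.2]
finger_gap: 54.5
grip_force: 64.4
```

>>> carry_out([
  [0,0,0,0,0,0],
  [0,0,0,0,0,0],
  [0,0,0,0,0,0],
  [0,0,0,0,0,0],
  [0,0,0,0,0,0],
  [0,0,0,0,0,0],
])

```text
time_s: 27.18
tool_pos: [465.8, 117.7, 236.7]
ee_rot: [-3.142, 0.0, -0.001]
contact_force: [0.5, -0.3, -3.2]
finger_gap: 54.4
grip_force: 64.4
```

```bash
python3 - <<'E'
from h import *
s=arm.sense();print(s['tool_pos'].round(1),s['ee_rot'].round(3),s['contact_force'].round(2),s['ft_torque'].round(3),s['finger_gap'],s['grip_force'],abs(s['qd']).max())
# green board centroid in the side view, and its edge tilt; nest weight band in the scene view
b=snap('side');save(b,'s15.png');a=snap('scene');save(a,'a15.png');w=snap('wrist');save(w,'w15.png')
def big(d,box):
    h=cv2.cvtColor(d['image'],cv2.COLOR_RGB2HSV);m=((h[:,:,0]>45)&(h[:,:,0]<85)&(h[:,:,1]>90)&(h[:,:,2]>40)).astype('uint8')
    z=np.zeros_like(m);x0,y0,x1,y1=box;z[y0:y1,x0:x1]=m[y0:y1,x0:x1];z=cv2.morphologyEx(z,cv2.MORPH_CLOSE,np.ones((9,9)))
    k,l,st,c=cv2.connectedComponentsWithStats(z);i=1+st[1:,4].argmax();cs,_=cv2.findContours((l==i).astype('uint8'),0,1)
    return cv2.boxPoints(cv2.minAreaRect(cs[0])).round(0).tolist(), st[i].tolist(), cv2.approxPolyDP(cv2.convexHull(cs[0]),6,True)[:,0].tolist()
for n,d,bx in(('side',b,(240,100,430,300)),('scene',a,(150,120,400,400)),('wrist',w,(0,0,640,400))): print(n,big(d,bx))
for n,d in (('side',b),('scene',a),('wrist',w)):
    print(n,[np.round(proj(d,(x,y,178)),0).tolist() for x,y in((612,219),(612,-7),(400,-7),(400,219))])
print('weight px',proj(a,(427.5,277.5,115)));u,v=map(int,proj(a,(427.5,277.5,110)))
im=a['image'][v-25:v+25,u-25:u+25].astype(int);y,x=np.nonzero((im[:,:,2]>1.5*im[:,:,0])&(im[:,:,2]>90));print(len(x),x.mean()+u-25,y.mean()+v-25)
E
```

```text
[465.8 117.7 236.7] [-3.142e+00  0.000e+00 -1.000e-03] [ 0.53 -0.28 -3.23] [ 0.078  0.049 -0.017] 54.36589162318363 64.37859892845154 0.0015353575923131718
side ([[335.0, 183.0], [346.0, 161.0], [389.0, 184.0], [378.0, 205.0]], [341, 168, 38, 38, 373], [[341, 171], [375, 176], [378, 205], [351, 191]])
scene ([[205.0, 276.0], [219.0, 213.0], [349.0, 242.0], [335.0, 305.0]], [212, 222, 137, 71, 3471], [[212, 248], [246, 222], [348, 245], [281, 292]])
wrist ([[95.0, 0.0], [610.0, 0.0], [610.0, 362.0], [95.0, 362.0]], [95, 0, 516, 363, 58365], [[610, 0], [548, 297], [154, 362], [95, 0]])
side [[379.0, 173.0], [383.0, 207.0], [281.0, 205.0], [292.0, 172.0]]
scene [[207.0, 245.0], [283.0, 202.0], [352.0, 237.0], [277.0, 291.0]]
wrist [[84.0, -50.0], [619.0, -50.0], [533.0, 375.0], [152.0, 375.0]]
weight px (np.float64(247.35882221268037), np.float64(323.53497098201035))
81 244.51851851851853 333.12345679012344
```

The board is held level: its left and right edges in the wrist view fall within 3 px of the level prediction. It is lifted 100 mm and still, and the load matches 0.4 kg. Handing in.

```bash
python3 -c "
from plant import arm
print(arm.sign_off())"
```

```text
the job is handed in; nothing more can be done
None
```

The job is handed in (no verdict came back): the blue weight stands released in its own nest, both turn buttons are swung to about 1.5 rad, and the gripper is holding the board level about 100 mm above its seat, at about 27 s of the 72 s limit.

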